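Lever open the garlic tin

TASK

The green garlic tin's hinged lid is stiff and has no handle: push the blade of the red-handled lid opener into the slot under the front lip of the lid and lever the lid up and back until it stands wide open by itself, about upright. Then lay the opener down flat on the bare worktop (do not drop it). Only the opener may touch the lid, not the gripper or arm, and the green-lidded tub to the left of the tin and the red-capped jar to its right must stay where they are.

Things in the scene. Friction and masses are not known exactly. Their poses are not given: they have to be found in the camera images.
- tin: Green rectangular tin fixed to the worktop, 110 (x) x 150 (y) x 64 mm high without its lid, garlic inside. Origin: centre of its underside; x axis from the front (lip side, roughly towards the robot) to the hinge side, z up. Front wall face at x = -55 mm. The flat lid, 4 mm thick and 152 mm wide, has its underside at z = 64 mm when shut; its front lip reaches out to x = -70 mm.
- tin_slot (a point): Middle of the slot's mouth, at (-70, 0, 59) mm in the tin's frame, axes as the tin. The slot lies between the lip (underside z = 64 mm) and a horizontal steel bead on the front wall (out to x = -68 mm, top at z = 54 mm), a rest for the blade: 10 mm high, 138 mm wide, 15 mm deep to the wall. The blade goes in along +x.
- tin_hinge (a point): Hinge line of the lid, at (57, 0, 66) mm in the tin's frame; the lid turns about this point's y axis.
- lid_lip (a point): Middle of the lower front edge of the lid, 127 mm from the hinge line; moves with the lid.
- tin_lid (a joint): Angle of the lid: 0 shut, 1.57 upright, 1.9 fully back (stop). Stiff hinge: the lid stays at the angle where it is left; about 1.2 N at the lip moves it.
- opener: Lid opener lying on the worktop to the right, about 90 g: red handle 100 x 20 (wide) x 16 mm (thick), x = -50 to 50 mm; then a flat steel blade 22 mm wide, 2.5 mm thick, to the tip at x = 130 mm, in the middle of the handle's thickness (z = 8 mm). Origin: centre of the handle's underside; x axis towards the tip, z normal to the blade. Grasp the handle across its width near x = 20 mm.
- opener_tip (a point): Tip of the blade, at (130, 0, 8) mm in the opener's frame.
- tub: Clear food tub with a green lid, 89 x 129 x 56 mm, standing alone to the left of the tin (not the one at the back edge of the table); origin under its centre. A bystander.
- jar: Small jar with a red cap, 59 mm across and 86 mm high, standing to the right of the tin (not the one at the back edge of the table); origin under its centre. A bystander.

How it is judged:
On the way:
1. the opener is lifting the lid (lid past 0.15 rad with the opener against it) (value of joint tin_lid above 0.15 rad and contact force between opener and tin_lid above 0.1 N), for 0.05 s.
At the end, for the whole second after the job is handed in: The lid stands open by itself at more than 1.1 rad (63 degrees), and the opener lies at rest flat on the worktop (origin below 20 mm, its length within 0.12 rad of level, blade flat within 0.2 rad, either side up) (value of joint tin_lid above 1.1 rad and linear speed of opener below 0.02 m/s and height (world z) of opener between -0.005 and 0.02 m and angle between opener's own x axis and vertical between 1.45 and 1.69 rad and (angle between opener's own z axis and vertical below 0.2 rad or angle between opener's own z axis and vertical above 2.94 rad)); the robot touches nothing.
It fails at once if the gripper or arm touches the lid (contact force between any of the fingers, the arm and tin_lid above 0.5 N).
It fails at once if the opener is dropped (in the air, touched by nothing, more than 60 mm up) (height (world z) of opener above 0.06 m and contact force between opener and anything else below 0.001 N).
It fails at once if the tub or the jar is shifted by more than 30 mm (distance of any of tub, jar from where it was at the start of the episode above 0.03 m).
It also fails if it takes over 56 s, if anything falls off the work surface, if the arm or the gripper's body presses on something with over 40 N, if the wrist force passes 120 N, or if a joint passes its speed limit or range.

ROBOT

A 6-joint arm with a two-finger parallel gripper is mounted at the origin on a cart in front of the work surface, level with it; the furniture and walls round the work are solid. World frame = base frame: x ahead of the robot, y to its left, z up, the work surface at z = 0. Lengths are in m, angles in rad, forces in N, time in s.
With the tool pointing down it reaches from about 0.275 to 0.75 m from the base axis. Payload 10.2 kg.
Tool frame: the origin (TCP) lies at the very end of the fingers, on their centre line; the grasp point (between the pads) lies 19 mm behind it; z points along the fingers, y is the direction in which the jaws open and shut (so a half turn about z gives the same grasp; the last joint's range is limited). The gripper opens to 88 mm and grips with 3 to 60 N. Pads are 18 mm wide; open, the fingers measure 123 mm over their backs; the gripper's body (75 mm by 187 mm) begins 45 mm behind the grasp point.
Start: joints at [-1.464, 0.313, 1.498, -0, 1.331, -0.223], TCP at [0.17, -0.497, 0.239] pointing down, gripper open.
Joint ranges: [-2.94, 2.94], [-0.97, 2.17], [0.19, 2.56], [-1.23, 4.37], [0.02, 3.11], [-2.88, 2.88]. Speed limits (rad/s): [2.39, 2.39, 3.01, 3.14, 3.14, 3.14].

INTERFACE

Orientations are given as a rotation vector (axis times angle).
In Python, from workcell import sensors, vision, job gives the robot as it stands.
- The arm moves only by the shell command python3 -m inch 'ROWS' [FORCE]. ROWS is a JSON object of lists of equal length, an entry for each row: "turn": the turn, a rotation vector about the tool's x, y, z in rad, a list of three; "slide": the shift along the tool's x, y, z in m, a list of three; "grip": the closure, from -1 (fully open) to 1 (shut). In form: {"turn": [[ax, ay, az], ...], "slide": [[dx, dy, dz], ...], "grip": [grip, ...]}. A call has 1 to 10 rows; each row is the pose to reach, as a shift and turn from the pose commanded when the call began, along the tool's axes at that moment; what a row does not reach only later rows make up. A row lasts 1/8 s, in which the tool goes at most 62.5 mm and 10.7 degrees, less where a joint would pass 70% of its speed; a pose out of reach is approached as far as the arm can. A call with a gripper value outside its range is refused whole. The fingers move at their own pace and stop on an object; FORCE is the grip in N (left out, the last holds). Time passes only in rows, so rows that repeat a pose let the fingers close. It gives the time, the measured TCP pose, the force and the opening at its end, in the units of the state.
- sensors.get_obs(): the state, without advancing time (a new reading comes with each control period).
- vision.grab_frame(name): name is "scene" or "top"; returns a dict with "frame" (384x512x3 uint8, blue, green, red), "K" (3x3 intrinsics, pixels), "D" ([k1, k2, p1, p2, k3] as OpenCV has them; the pictures are not rectified), "R" (3x3) and "t" (3): a world point X has camera coordinates R X + t. Camera axes: x right, y down, z forward; pixel columns grow to the right and rows downward; lengths in m; the calibration is good to about 2 mm. A picture is of the moment at which its call begins. There is no depth.
- job.close_job(): hands the job in, once; it reports no verdict.
The state is a dict: "time": time; "qpos": joint angles; "qd": joint speeds; "effort": joint torques, N m; "position": TCP position; "tool_rot": TCP orientation; "force": force on the tool from outside, world axes, zero at the start; "torque": the same for the moment, N m; "gripper_width": finger opening in m.
Only numpy, scipy, OpenCV 4.12 (cv2) and the standard library are available. Lean on these libraries where they do the work, as an engineer would, in place of code of your own. Each camera call takes 0.05 s, during which the arm holds its last target. There are 200 camera calls.

## Working session

There is one attempt and no reset: what is moved stays moved. The work goes in short steps, Python scripts to look and compute and a shell command to move; the robot and the scene stay as the last step left them, time stands still between calls to the robot, and variables do not carry over. Pictures are saved under pics/ and viewed, about 8 in all and at most 12, crops included, and the job is handed in when it is done.

```bash
mkdir -p pics; ls; python3 - <<'E'
from workcell import sensors, vision
import cv2,json
o=sensors.get_obs();print(o)
for n in("scene","top"):
    f=vision.grab_frame(n);cv2.imwrite(f"pics/{n}0.png",cv2.resize(f["frame"],(800,600),interpolation=cv2.INTER_CUBIC))
    print(n,f["K"],f["D"],f["R"],f["t"])
E
```

```text
pics
{'time': 0.0, 'qpos': array([-1.46438490e+00,  3.13475484e-01,  1.49844865e+00,  2.50073118e-05,
        1.33099366e+00, -2.23423747e-01]), 'qd': array([ 0.0011227 ,  0.00151572,  0.00183125,  0.00073257,  0.00061471,
       -0.00130933]), 'effort': array([-1.13004269e-04, -4.02209616e+01, -2.52275956e+01,  6.95216563e-02,
        3.52849311e-02, -5.48903165e-05]), 'position': array([ 0.16999623, -0.49645325,  0.23814368]), 'tool_rot': array([-3.09766518e+00, -5.15532350e-01, -1.59731248e-04]), 'force': array([-0.27516345,  0.46554868,  0.72572129]), 'torque': array([-0.00425734, -0.01015093,  0.01291799]), 'gripper_width': 0.08807570971796483}
scene [[496.17540071   0.         262.41285765]
 [  0.         496.17540071 191.57720229]
 [  0.           0.           1.        ]] [-0.21662132  0.          0.          0.          0.        ] [[-0.49616113 -0.86816843  0.01037824]
 [-0.63472054  0.35453703 -0.68661003]
 [ 0.59241369 -0.34725649 -0.72695182]] [0.27053218 0.41303807 1.14337767]
top [[434.77562568   0.         248.16805006]
 [  0.         434.77562568 192.30928384]
 [  0.           0.           1.        ]] [0.00447309 0.         0.         0.         0.        ] [[ 0.00394642 -0.99999079 -0.00168397]
 [-0.98314457 -0.00357211 -0.18279497]
 [ 0.18278727  0.00237697 -0.98314961]] [-0.0102129   0.58733367  1.33848654]
```

View pics/scene0.png

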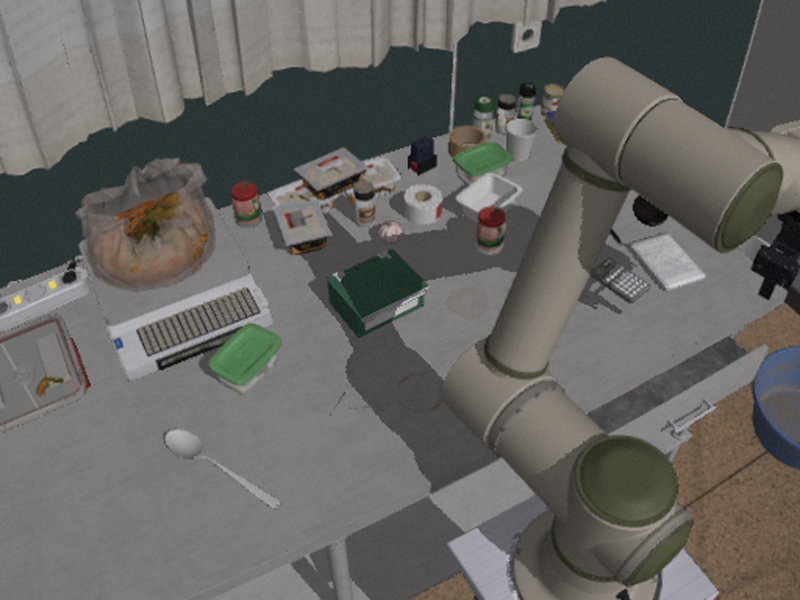

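View pics/top0.png

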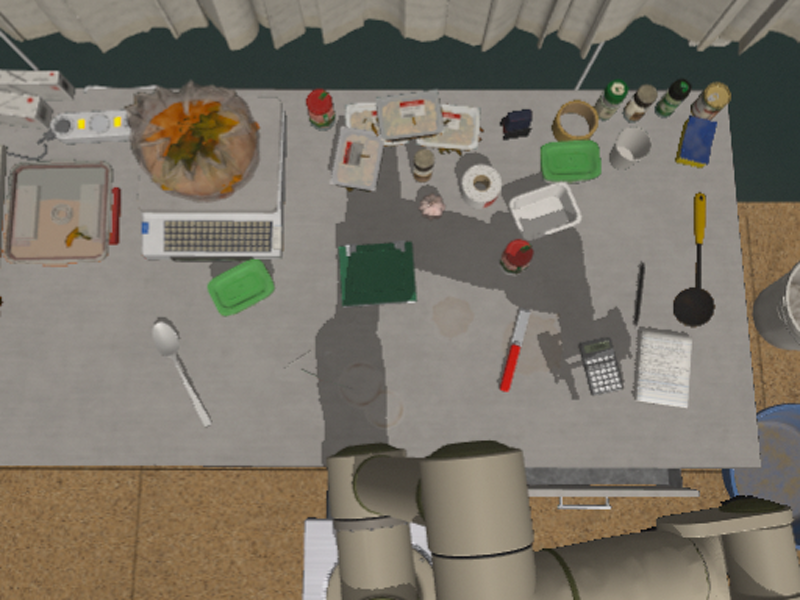

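The top view shows the tin at about (378,273), the opener from (506,389) at the handle end to (524,312) at the tip, the tub at (241,287) and the jar at (517,256). I'll enlarge that area.

```bash
cat > h.py <<'E'
import numpy as np,cv2
from workcell import sensors,vision
from scipy.spatial.transform import Rotation as Ro
def crop(n,x0,y0,w,h,s,out):
    f=vision.grab_frame(n);c=f["frame"][y0:y0+h,x0:x0+w]
    cv2.imwrite("pics/"+out,cv2.resize(c,None,fx=s,fy=s,interpolation=cv2.INTER_CUBIC))
_c={}
def cam(n):
    if n not in _c:_c[n]=vision.grab_frame(n)
    return _c[n]
def ray(n,px,z):
    f=cam(n);u=cv2.undistortPoints(np.array([[px]],float),f["K"],f["D"])[0,0]
    d=f["R"].T@np.array([*u,1]);c=-f["R"].T@f["t"];return c+d*(z-c[2])/d[2]
def proj(n,P):
    f=cam(n);return cv2.projectPoints(np.array(P,float).reshape(-1,3),cv2.Rodrigues(f["R"])[0],f["t"],f["K"],f["D"])[0][:,0]
E
python3 - <<'E'
from h import *
crop("top",208,146,142,110,5.5,"c1.png")
crop("scene",200,150,90,70,8,"c2.png")
E
```

```text
(no output)
```

View pics/c1.png

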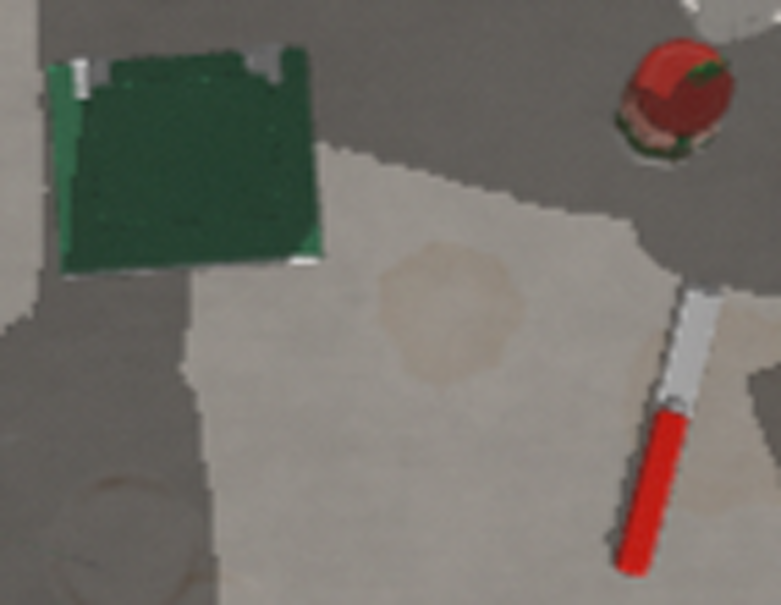

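View pics/c2.png

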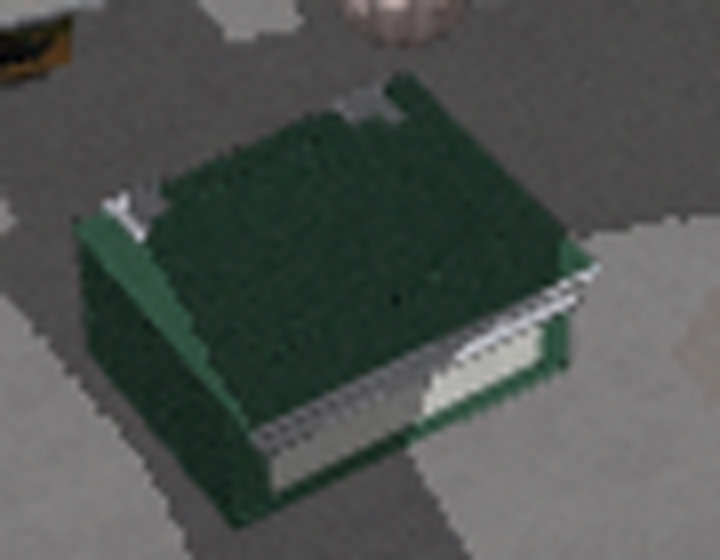

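The crops show the lid's front corners at (62,272) and (323,258), and its back corners at (48,67) and (304,47). The opener's handle end is at (633,572), with its tip at (703,290). The scene crop shows the slot facing the robot and free.

```bash
python3 - <<'E'
from h import *
g=lambda X,Y,z:ray("top",((X+.5)/5.5-.5+208,(Y+.5)/5.5-.5+146),z)
gs=lambda X,Y,z:ray("scene",((X+.5)/8-.5+200,(Y+.5)/8-.5+150),z)
for n,a in dict(FL=(62,272,.067),FR=(323,258,.067),BL=(48,67,.067),BR=(304,47,.067),he=(633,575,.008),hf=(673,410,.016),tip=(703,290,.009),jar=(687,75,.086)).items():print(n,g(*a).round(4))
for n,a in dict(sFL=(258,435,.066),sFR=(597,267,.066),sbot=(238,527,0),sbotR=(567,367,0),sBL=(80,225,.064)).items():print(n,gs(*a).round(4))
print(ray("top",(241*.64,287*.64),.056))
print(proj("top",[0.4,0,0.06]), Ro.from_rotvec(sensors.get_obs()["tool_rot"]).as_matrix().round(3))
E
```

```text
FL [0.5758 0.0848 0.067 ]
FR [ 0.5846 -0.0656  0.067 ]
BL [0.6977 0.095  0.067 ]
BR [ 0.7104 -0.0549  0.067 ]
he [ 0.4069 -0.2493  0.008 ]
hf [ 0.5034 -0.2742  0.016 ]
tip [ 0.5766 -0.2957  0.009 ]
jar [ 0.6891 -0.2751  0.086 ]
sFL [0.5719 0.0854 0.066 ]
sFR [ 0.5849 -0.0619  0.066 ]
sbot [0.5888 0.0876 0.    ]
sbotR [ 0.5991 -0.0591  0.    ]
sBL [0.6996 0.0944 0.064 ]
[0.61410804 0.29372657 0.056     ]
[[245.35997548 251.17130251]] [[ 0.946  0.324 -0.   ]
 [ 0.324 -0.946  0.   ]
 [ 0.    -0.    -1.   ]]
```

```bash
python3 -m inch '{"turn":[[0,0,0.597],[0,0,0.597],[0,0,0.597],[0,0,0.597],[0,0,0.597],[0,0,0.597],[0,0,0.597],[0,0,0.597],[0,0,0.597],[0,0,0.597]],"slide":[[0.358,-0.120,0.138],[0.358,-0.120,0.138],[0.358,-0.120,0.138],[0.358,-0.120,0.138],[0.358,-0.120,0.138],[0.358,-0.120,0.138],[0.358,-0.120,0.138],[0.358,-0.120,0.138],[0.358,-0.120,0.138],[0.358,-0.120,0.138]],"grip":[-1,-1,-1,-1,-1,-1,-1,-1,-1,-1]}'
python3 - <<'E'
from h import *
o=sensors.get_obs();print(o["position"],o["qpos"],Ro.from_rotvec(o["tool_rot"]).as_matrix().round(3))
crop("scene",230,150,140,105,5.5,"c3.png")
E
```

```text
time: 1.55
position: [0.4694, -0.2682, 0.1012]
tool_rot: [3.113, -0.421, 0.001]
force: [-0.2, 0.3, 0.6]
gripper_width: 0.0881
[ 0.46936643 -0.26817324  0.10123595] [-7.35887666e-01  4.92730719e-01  1.62137562e+00 -9.14534357e-05
  1.02664879e+00  1.10363941e+00] [[ 0.964 -0.265  0.001]
 [-0.265 -0.964 -0.001]
 [ 0.001  0.    -1.   ]]
```

View pics/c3.png

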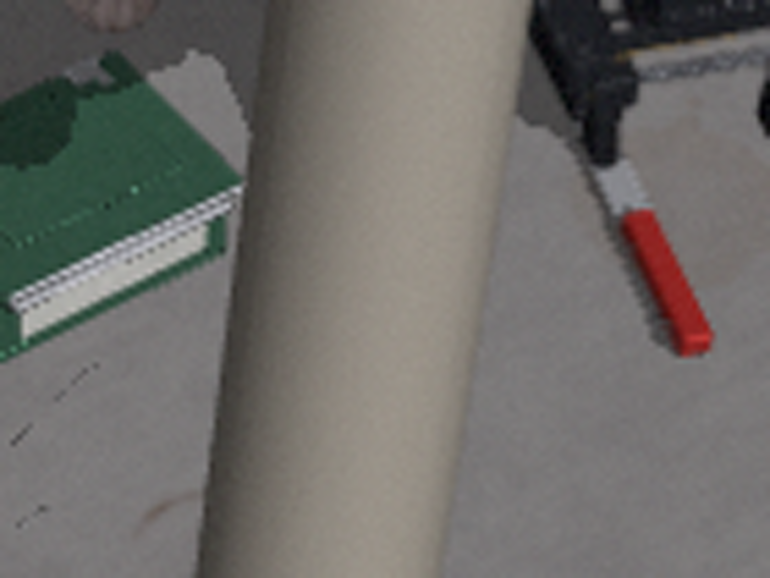

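The handle lies clear below the open gripper, with its end at about (695,343) in this crop. I'll go down and grip.

```bash
python3 -m inch '{"turn":[[0,0,0],[0,0,0],[0,0,0],[0,0,0],[0,0,0],[0,0,0],[0,0,0],[0,0,0],[0,0,0],[0,0,0]],"slide":[[0,0,0.04],[0,0,0.075],[0,0,0.09],[0,0,0.098],[0,0,0.098],[0,0,0.098],[0,0,0.098],[0,0,0.098],[0,0,0.098],[0,0,0.098]],"grip":[-1,-1,-1,-1,-1,1,1,1,1,1]}' 55
python3 - <<'E'
from h import *
g=lambda X,Y,z:ray("scene",((X+.5)/5.5-.5+230,(Y+.5)/5.5-.5+150),z)
print(g(637,216,.016),g(697,337,.016))
E
```

```text
time: 2.85
position: [0.4699, -0.2672, 0.0028]
tool_rot: [3.114, -0.418, 0.0]
force: [-0.3, 0.2, -0.4]
gripper_width: 0.0401
[ 0.49746002 -0.26700694  0.016     ] [ 0.40829116 -0.24193043  0.016     ]
```

```bash
python3 -m inch '{"turn":[[0,0,0],[0,0,0],[0,0,0],[0,0,0],[0,0,0],[0,0,0]],"slide":[[0,0,0],[0,0,0],[0,0,0],[0,0,0],[0,0,0],[0,0,-0.01]],"grip":[1,1,1,1,1,1]}' 55
python3 -m inch '{"turn":[[0,0,0],[0,0,0],[0,0,0],[0,0,0],[0,0,0],[0,0,0]],"slide":[[0,0,-0.03],[0,0,-0.06],[0,0,-0.09],[0,0,-0.09],[0,0,-0.09],[0,0,-0.09]],"grip":[1,1,1,1,1,1]}' 55
```

```text
time: 3.65
position: [0.4695, -0.267, 0.0125]
tool_rot: [-3.113, 0.418, 0.002]
force: [0.9, -1.2, -0.7]
gripper_width: 0.0196
time: 4.4
position: [0.4694, -0.2669, 0.1016]
tool_rot: [-3.112, 0.418, 0.003]
force: [0.3, -0.1, -1.1]
gripper_width: 0.0193
```

```bash
python3 -m inch '{"turn":[[0,0,-0.1],[0,0,-0.2],[0,0,-0.3],[0,0,-0.35],[0,0,-0.35],[0,0,-0.35],[0,0,-0.35],[0,0,-0.35],[0,0,-0.35],[0,0,-0.35]],"slide":[[-0.02,-0.045,0],[-0.04,-0.09,0],[-0.06,-0.14,0],[-0.08,-0.19,0],[-0.095,-0.23,0.015],[-0.1,-0.248,0.035],[-0.1,-0.248,0.048],[-0.1,-0.248,0.048],[-0.1,-0.248,0.048],[-0.1,-0.248,0.048]],"grip":[1,1,1,1,1,1,1,1,1,1]}'
python3 - <<'E'
from h import *
o=sensors.get_obs();print(o["position"],Ro.from_rotvec(o["tool_rot"]).as_matrix().round(3))
R=Ro.from_rotvec(o["tool_rot"]).as_matrix()
crop("scene",200,150,110,85,7,"c4.png");crop("top",215,150,70,100,6,"c5.png")
import numpy as np
tip=o["position"]+R@[.1106,0,-.0052]
print(tip,(proj("scene",tip)-[200,150]+.5)*7,(proj("top",tip)-[215,150]+.5)*6)
a=cv2.imread("pics/c4.png");b=cv2.imread("pics/c5.png");cv2.imwrite("pics/c4.png",a)
b=cv2.resize(b,None,fx=.9,fy=.9)
E
```

```text
time: 5.65
position: [0.4393, -0.0023, 0.0552]
tool_rot: [3.139, 0.129, 0.002]
force: [-0.5, 0.0, -0.7]
gripper_width: 0.0192
[ 0.43925999 -0.00228265  0.05519677] [[ 0.997  0.082  0.001]
 [ 0.082 -0.997 -0.   ]
 [ 0.001  0.    -1.   ]]
[0.54948442 0.00676097 0.06050605] [[422.4648316  355.87177184]] [[173.8175558 324.9851704]]
```

View pics/c4.png

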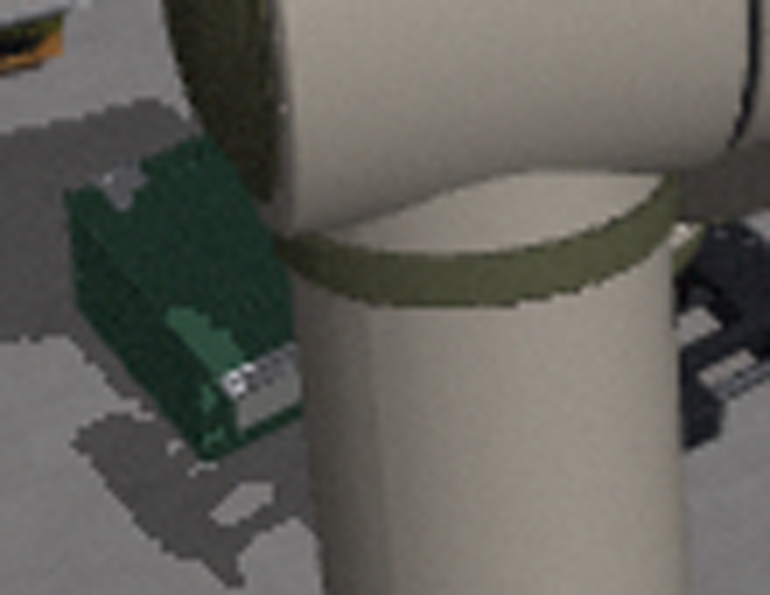

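View pics/c5.png

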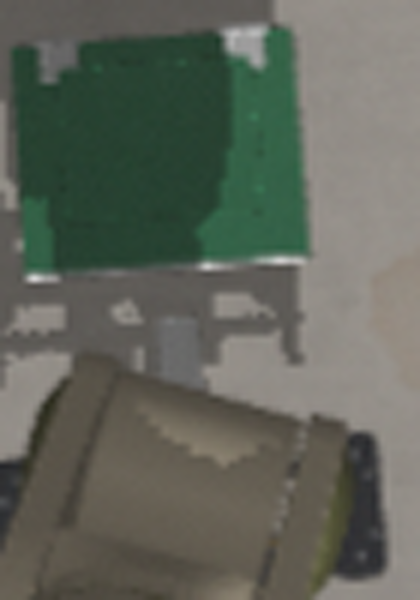

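The top view shows the blade straight in front of the lip, with its tip at crop (178,319), about 27 mm from the mouth. The arm hides the tip in the scene view. I'll lower 1.5 mm and insert, watching the force.

```bash
python3 -m inch '{"turn":[[0,0,0],[0,0,0],[0,0,0],[0,0,0],[0,0,0],[0,0,0]],"slide":[[0,0,0.0015],[0.01,0,0.0015],[0.02,0,0.0015],[0.026,0,0.0015],[0.032,0,0.0015],[0.032,0,0.0015]],"grip":[1,1,1,1,1,1]}'
python3 -m inch '{"turn":[[0,0,0],[0,0,0],[0,0,0]],"slide":[[0.003,0,0],[0.006,0,0],[0.006,0,0]],"grip":[1,1,1]}'
```

```text
time: 6.6
position: [0.471, 0.0011, 0.0532]
tool_rot: [-3.139, -0.13, -0.0]
force: [0.6, 0.1, -0.3]
gripper_width: 0.0197
time: 6.98
position: [0.4769, 0.0015, 0.0532]
tool_rot: [3.139, 0.13, 0.0]
force: [-1.0, 0.4, -1.1]
gripper_width: 0.0193
```

```bash
python3 -m inch '{"turn":[[0,0,0],[0,0,0],[0,0,0],[0,0,0],[0,0,0],[0,0,0]],"slide":[[0,0,-0.004],[0,0,-0.009],[0.001,0,-0.015],[0.002,0,-0.021],[0.002,0,-0.027],[0.002,0,-0.027]],"grip":[1,1,1,1,1,1]}'
python3 - <<'E'
from h import *
crop("top",215,150,70,100,6,"c6.png");
E
```

```text
time: 7.72
position: [0.4791, 0.0016, 0.0808]
tool_rot: [3.139, 0.13, 0.002]
force: [0.6, 0.9, -0.7]
gripper_width: 0.0197
```

View pics/c6.png

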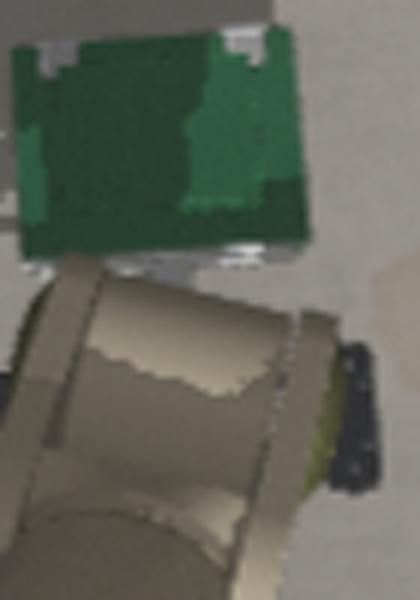

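The lid's front edge has moved up in the picture (about row 247, it was 265). The bead is exposed and the blade runs under the lip, so the lid is lifting. I'll carry on along the arc.

```bash
python3 -m inch '{"turn":[[0,0,0],[0,0,0],[0,0,0],[0,0,0],[0,0,0],[0,0,0],[0,0,0],[0,0,0]],"slide":[[0.003,0,-0.012],[0.007,0,-0.022],[0.012,0,-0.032],[0.018,0,-0.042],[0.024,0,-0.051],[0.032,0,-0.06],[0.032,0,-0.06],[0.032,0,-0.06]],"grip":[1,1,1,1,1,1,1,1]}'
python3 - <<'E'
from h import *
crop("scene",190,120,140,105,5.5,"c7.png");
E
```

```text
time: 8.78
position: [0.5106, 0.0044, 0.14]
tool_rot: [-3.139, -0.13, 0.0]
force: [-0.7, 0.0, -0.6]
gripper_width: 0.0193
```

View pics/c7.png

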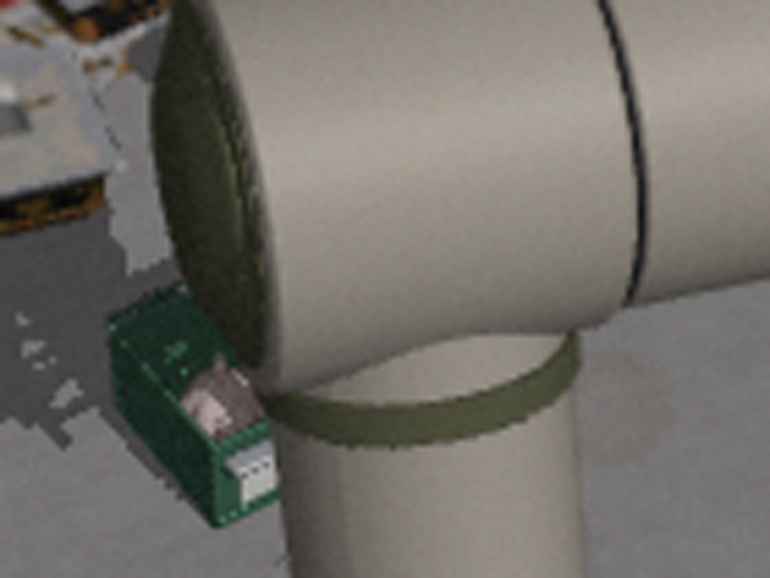

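The lid has swung up and the garlic inside the tin is visible at (220,400). The lid itself is behind the arm. I'll continue to about 1.5 rad.

```bash
python3 -m inch '{"turn":[[0,0,0],[0,0,0],[0,0,0],[0,0,0],[0,0,0],[0,0,0],[0,0,0],[0,0,0],[0,0,0],[0,0,0]],"slide":[[0.009,0,-0.007],[0.018,0,-0.013],[0.028,0,-0.018],[0.039,0,-0.022],[0.05,0,-0.026],[0.061,0,-0.028],[0.073,0,-0.03],[0.078,0,-0.03],[0.078,0,-0.03],[0.078,0,-0.03]],"grip":[1,1,1,1,1,1,1,1,1,1]}'
python3 -m inch '{"turn":[[0,0,0],[0,0,0],[0,0,0],[0,0,0],[0,0,0],[0,0,0]],"slide":[[-0.03,0,0],[-0.08,0,0],[-0.13,0,0],[-0.18,0,0],[-0.2,0,0],[-0.2,0,0]],"grip":[1,1,1,1,1,1]}'
python3 - <<'E'
from h import *
crop("top",195,120,140,140,4,"c8.png");
o=sensors.get_obs();print(o["position"],Ro.from_rotvec(o["tool_rot"]).as_matrix().round(3))
E
```

```text
time: 10.07
position: [0.5883, 0.0108, 0.1702]
tool_rot: [-3.139, -0.13, -0.0]
force: [-0.2, 0.1, -0.6]
gripper_width: 0.0197
time: 10.82
position: [0.3886, -0.0058, 0.1707]
tool_rot: [3.139, 0.129, 0.002]
force: [0.3, 0.0, -0.9]
gripper_width: 0.0191
[ 0.38946997 -0.00592304  0.17069566] [[ 0.997  0.082  0.002]
 [ 0.082 -0.997 -0.   ]
 [ 0.001  0.001 -1.   ]]
```

View pics/c8.png

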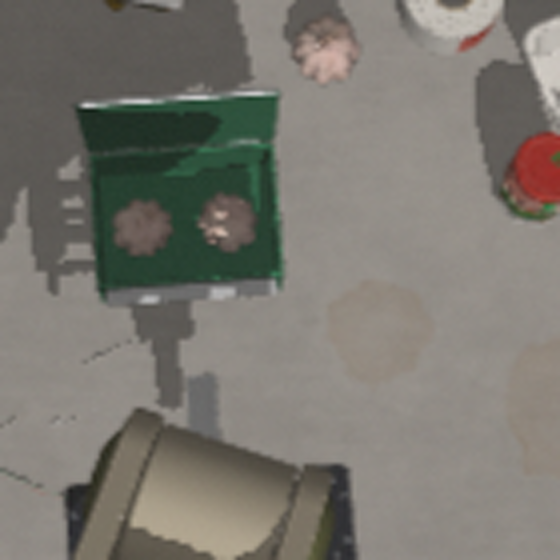

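The lid stands upright at the hinge (lip line at row 97), with both garlic bulbs visible, and the jar hasn't moved. The blade is free with its tip at (203,376). Now I'll lay the opener down on the bare patch to the right.

```bash
python3 -m inch '{"turn":[[0,0,0],[0,0,0],[0,0,0],[0,0,0],[0,0,0],[0,0,0],[0,0,0],[0,0,0],[0,0,0],[0,0,0]],"slide":[[0.01,0.04,0],[0.02,0.08,0],[0.03,0.12,0.02],[0.037,0.15,0.05],[0.037,0.158,0.09],[0.037,0.158,0.125],[0.037,0.158,0.145],[0.037,0.158,0.155],[0.037,0.158,0.155],[0.037,0.158,0.155]],"grip":[1,1,1,1,1,1,1,1,1,1]}'
python3 -m inch '{"turn":[[0,0,0],[0,0,0],[0,0,0],[0,0,0],[0,0,0]],"slide":[[0,0,0.004],[0,0,0.008],[0,0,0.011],[0,0,0.012],[0,0,0.012]],"grip":[1,1,1,1,1]}'
python3 - <<'E'
from h import *
for z in(.18,.19):print(ray("top",(178.5/4-.5+195,97.5/4-.5+120),z))
E
```

```text
time: 12.12
position: [0.4397, -0.1605, 0.0159]
tool_rot: [3.138, 0.13, 0.002]
force: [-0.3, 0.5, -0.9]
gripper_width: 0.0194
time: 12.75
position: [0.439, -0.1602, 0.0032]
tool_rot: [-3.139, -0.13, 0.0]
force: [1.0, 0.0, -1.6]
gripper_width: 0.0197
[0.71018472 0.01914513 0.18      ]
[0.70714944 0.01890028 0.19      ]
```

```bash
python3 -m inch '{"turn":[[0,0,0],[0,0,0],[0,0,0],[0,0,0],[0,0,0],[0,0,0],[0,0,0],[0,0,0]],"slide":[[0,0,0.0005],[0,0,0.0005],[0,0,0.0005],[0,0,0.0005],[0,0,0.0005],[0,0,0.0005],[0,0,0.0005],[0,0,0.0005]],"grip":[1,0.5,0,-0.5,-1,-1,-1,-1]}'
python3 -m inch '{"turn":[[0,0,0],[0,0,0],[0,0,0],[0,0,0],[0,0,0],[0,0,0],[0,0,0],[0,0,0]],"slide":[[0,0,-0.03],[0,0,-0.08],[0,0,-0.13],[0,0,-0.18],[-0.06,0.06,-0.2],[-0.1,0.12,-0.2],[-0.1,0.15,-0.2],[-0.1,0.15,-0.2]],"grip":[-1,-1,-1,-1,-1,-1,-1,-1]}'
python3 - <<'E'
from h import *
f=vision.grab_frame("top");cv2.imwrite("pics/c9.png",cv2.resize(f["frame"][100:290,120:370],None,fx=3.1,fy=3.1,interpolation=cv2.INTER_CUBIC))
E
```

```text
time: 13.8
position: [0.439, -0.1602, 0.0027]
tool_rot: [3.139, 0.13, -0.0]
force: [0.4, 0.6, 0.1]
gripper_width: 0.0796
time: 14.8
position: [0.3505, -0.3208, 0.2026]
tool_rot: [3.139, 0.123, -0.0]
force: [0.0, 0.8, -0.6]
gripper_width: 0.0882
```

View pics/c9.png

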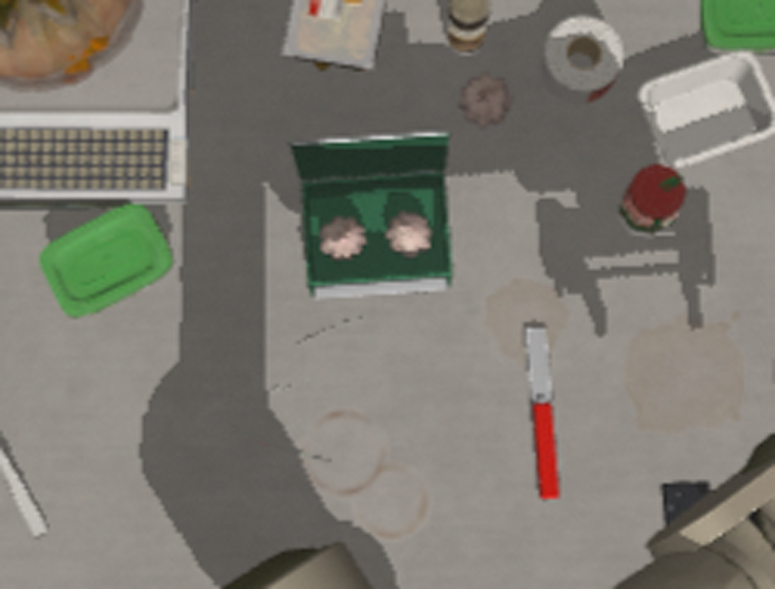

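The opener lies flat on the worktop from (549,497) to (536,325). The lid stands open, and the tub, the jar and the robot are all clear. I'll hand the job in.

```bash
python3 -c "
from workcell import job;print(job.close_job())"
```

```text
the job is handed in; nothing more can be done
None
```

The lid is open and the opener is back on the worktop. I gripped the opener by its handle, slid the blade about 10 mm into the slot, and carried its tip along an arc round the hinge until the lid stood open. Then I backed out, laid the opener on a bare patch of worktop to the right of the tin, and released it with the fingers about 3 mm above the worktop. I handed the job in at about 15 s on the robot's clock.

**Last checks:**
- **Lid:** the last picture shows it standing open by itself. I estimate about 1.55 rad from where the lip line sits above the hinge.
- **Opener:** it looks flat from above, and the gripper height at release matched the height at the grasp.
- **Tub and jar:** both look unmoved by eye; I didn't measure their final positions.
- **Robot:** the gripper is open, raised and touching nothing.

**Less certain:**
- **Opener against the lid:** the wrist force stayed within its noise of about 1 N during the lift. I judged that the blade was lifting the lid from the pictures, not from force.
- **Blade height before insertion:** the arm hid the blade in the scene camera, so I worked its height out from the gripper position.

No check failed; the only disagreement was the blade tip, which showed about 3 mm further forward than calculated, and I allowed for that.

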